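# Close the washed canister set from its pile of lids

### The arm

A 7-joint arm with a two-finger parallel gripper is mounted at the origin on a cart in front of the work surface, level with it; the furniture and walls round the work are solid. World frame = base frame: x ahead of the robot, y to its left, z up, the work surface at z = 0. Lengths are in m, angles in rad, forces in N, time in s.
With the tool pointing down it reaches from about 0.35 to 0.9 m from the base axis. Payload 8.1 kg.
Tool frame: the origin (TCP) lies midway between the tips of the shut fingers; the grasp point (between the pads) lies 19 mm behind it; z points along the fingers, y is the line along which they close (so a half turn about z gives the same grasp; the last joint's range is limited). The gripper opens to 92 mm and grips with 3 to 60 N. Pads are 19 mm wide; open, the fingers measure 130 mm over their backs; the gripper's body (75 mm by 190 mm) begins 47 mm behind the grasp point.
Start: joints at [-1.253, 0.434, 0.025, 1.573, -0.012, 1.134, -0.075], TCP at [0.255, 0.57, 0.227] pointing down, gripper open.
Joint ranges: [-2.62, 2.62], [-0.44, 2.09], [-1.27, 1.32], [0.08, 2.57], [-1.32, 4.46], [0.12, 2], [-2.74, 2.74]. Speed limits (rad/s): [2.22, 2.22, 3.01, 3.01, 3.14, 3.14, 3.14].

### API

Orientations are given as a rotation vector (axis times angle).
In Python, from cell import arm gives the robot as it stands.
- The arm moves only by the tool carry_out, never from a script. Its arguments are lists of equal length, an entry for each row: "claw": the finger opening in cm, from 0 to 9.18; "delta_pos": the shift along the tool's x, y, z in cm, a list of three; "angular": the turn, a rotation vector about the tool's x, y, z in rad, a list of three. In form: {"claw": [claw, ...], "delta_pos": [[dx, dy, dz], ...], "angular": [[ax, ay, az], ...]}. A call has 1 to 20 rows; each row shifts and turns the commanded pose from where the row before left it, along the tool's axes as they then stand; what a row does not reach is not made up. A row lasts 1/10 s, in which the tool goes at most 50 mm and 8.59 degrees, less where a joint would pass 70% of its speed; a pose out of reach is approached as far as the arm can. A call with a gripper value outside its range is refused whole. The fingers move at their own pace and stop on an object; "force" is the grip in N (left out, the last holds). Time passes only in rows, so rows that do not move let the fingers close. It gives the time, the measured TCP pose, the force, the opening and the grip force at its end, in the units of the state.
- arm.observe(): the state, without advancing time (a new reading comes with each control period).
- arm.get_image(name): name is "side" or "top" or "wrist"; returns a dict with "frame" (480x640x3 uint8, red, green, blue), "mtx" (3x3 intrinsics, pixels), "T" (4x4, takes a point from camera to world coordinates). Camera axes: x right, y down, z forward; pixel columns grow to the right and rows downward; lengths in m; the calibration is good to about 2 mm. A picture is of the moment at which its call begins. There is no depth.
- arm.sign_off(): hands the job in; it is judged then, once.
Trained networks look in a picture, given as the dict that the camera call returned (one of the last four; its "shot" number tells which), for a name from the list of things; names that differ only in an ending like _2 or _b are one class to them, and where a whole thing is asked for, a point or a joint stands for the part that bears it (a point fixed in the world has none). Each returns a list of dicts, best first, with "conf" (0 to 1); they miss things now and then, are a little off and sometimes report something else, mostly with a low value. They report only what shows in the picture. A call takes as long as a camera call. They do not tell look-alikes from the thing itself.
- arm.look_for(label, picture): "centre" ([column, row] as shares, 0 to 1, of the picture: columns of its width, rows of its height, amid what is visible of it).
- arm.trace(label, picture): "region" (480x640 bool, what is visible of it) and "centre" ([column, row] as shares, 0 to 1, of the picture: columns of its width, rows of its height, amid what is visible of it).
- arm.place_of(label, picture): "centre" ([column, row] as shares, 0 to 1, of the picture: columns of its width, rows of its height: a listed point, or the origin of a listed thing).
The state is a dict: "clock": time; "joints": joint angles; "dq": joint speeds; "joint_efforts": joint torques, N m; "position": TCP position; "ee_rot": TCP orientation; "force": force on the tool from outside, world axes, zero at the start; "ft_torque": the same for the moment, N m; "width": opening from 0.0 (shut) to 1.0 (fully open); "gripper_force": force on a finger pad.
Only numpy, scipy, OpenCV 4.12 (cv2) and the standard library are available. Lean on these libraries where they do the work, as an engineer would, in place of code of your own. Each camera call takes 0.05 s, during which the arm holds its last target. There are 200 camera calls.

### The job

The washed canisters stand open on the table with their lids piled up: take the pile apart and put each lid on the canister it fits, lying flat on the rim all round. Set the lids down, do not let one drop, leave the canisters standing where they are, and do not disturb the mug or the egg timer.

Things in the scene. Friction and masses are not known exactly. Their poses are not given: they have to be found in the camera images.
- lid_large: Largest of four round dark-wood lids, 150 g: flat disc 120 mm wide, knob 22 mm wide and 14 tall on top, hollow plug 16 mm deep below, tapering from 96 mm wide to 89 at its lower end. Origin: on the axis at the plug's lower end; disc z 16 to 24 mm, knob 24 to 38. Bottom of the pile at the start; piled lids stand 24 mm apart, plug on disc, over the knob below.
- canister_large: Largest of four loose, empty, open white ceramic canisters, 550 g: upright cylinder 116 mm wide, 100 tall, wall 5, mouth 106 wide. Origin: centre of its underside, z up. Its lid is lid_large: home, the disc lies flat on the rim (lid origin 84 mm above this origin), with about 4 mm play round the plug.
- lid_medium: Second largest of four round dark-wood lids, 120 g: flat disc 102 mm wide, knob 22 mm wide and 14 tall on top, hollow plug 16 mm deep below, tapering from 78 mm wide to 71 at its lower end. Origin: on the axis at the plug's lower end; disc z 16 to 24 mm, knob 24 to 38. On lid_large at the start; piled lids stand 24 mm apart, plug on disc, over the knob below.
- canister_medium: Second largest of four loose, empty, open white ceramic canisters, 450 g: upright cylinder 98 mm wide, 88 tall, wall 5, mouth 88 wide. Origin: centre of its underside, z up. Its lid is lid_medium: home, the disc lies flat on the rim (lid origin 72 mm above this origin), with about 4 mm play round the plug.
- lid_small: Third largest of four round dark-wood lids, 90 g: flat disc 84 mm wide, knob 22 mm wide and 14 tall on top, hollow plug 16 mm deep below, tapering from 60 mm wide to 53 at its lower end. Origin: on the axis at the plug's lower end; disc z 16 to 24 mm, knob 24 to 38. On lid_medium at the start; piled lids stand 24 mm apart, plug on disc, over the knob below.
- canister_small: Third largest of four loose, empty, open white ceramic canisters, 360 g: upright cylinder 80 mm wide, 76 tall, wall 5, mouth 70 wide. Origin: centre of its underside, z up. Its lid is lid_small: home, the disc lies flat on the rim (lid origin 60 mm above this origin), with about 4 mm play round the plug.
- lid_tiny: Smallest of four round dark-wood lids, 60 g: flat disc 66 mm wide, knob 22 mm wide and 14 tall on top, hollow plug 16 mm deep below, tapering from 42 mm wide to 35 at its lower end. Origin: on the axis at the plug's lower end; disc z 16 to 24 mm, knob 24 to 38. Top of the pile at the start; piled lids stand 24 mm apart, plug on disc, over the knob below.
- canister_tiny: Smallest of four loose, empty, open white ceramic canisters, 280 g: upright cylinder 62 mm wide, 64 tall, wall 5, mouth 52 wide. Origin: centre of its underside, z up. Its lid is lid_tiny: home, the disc lies flat on the rim (lid origin 48 mm above this origin), with about 4 mm play round the plug.
- mug: Bystander, loose: green and white mug, 86 mm across, 88 mm tall, with a handle. Origin: middle of its 86x120 mm footprint, underside. Not to be moved.
- egg_timer: Bystander, loose: round turquoise and white wind-up egg timer, 63 mm across, 58 mm tall. Origin: centre of its underside. Not to be moved.
Mind the look-alikes: they are no part of the job. Leave any blue or orange look-alike of the canister_tiny alone.

How it is judged:
At the end, for the whole second after the job is handed in: Each of the four lids is on the canister of its own size: disc on the rim (height within 3 to 4 mm), axes within 8 mm and 0.06 rad, canister upright; all at rest and released (z of lid_large in the frame of canister_large between 0.08 and 0.087 m and horizontal distance between lid_large and canister_large below 0.008 m and angle between the z axis of lid_large and the z axis of canister_large, either way round below 0.06 rad and angle between each of canister_large, canister_medium, canister_small, canister_tiny's own z axis and vertical below 0.06 rad and linear speed of each of lid_large, canister_large, lid_medium, canister_medium, lid_small, canister_small, lid_tiny, canister_tiny below 0.02 m/s and contact force between the fingers and lid_large below 0.1 N and z of lid_medium in the frame of canister_medium between 0.068 and 0.075 m and horizontal distance between lid_medium and canister_medium below 0.008 m and angle between the z axis of lid_medium and the z axis of canister_medium, either way round below 0.06 rad and contact force between the fingers and lid_medium below 0.1 N and z of lid_small in the frame of canister_small between 0.056 and 0.063 m and horizontal distance between lid_small and canister_small below 0.008 m and angle between the z axis of lid_small and the z axis of canister_small, either way round below 0.06 rad and contact force between the fingers and lid_small below 0.1 N and z of lid_tiny in the frame of canister_tiny between 0.044 and 0.051 m and horizontal distance between lid_tiny and canister_tiny below 0.008 m and angle between the z axis of lid_tiny and the z axis of canister_tiny, either way round below 0.06 rad and contact force between the fingers and lid_tiny below 0.1 N); the robot touches nothing.
It fails at once if a lid is let fall (moving faster than 0.75 m/s, about a 3 cm drop, while not held) ((linear speed of lid_large above 0.75 m/s and contact force between the fingers and lid_large below 0.05 N) or (linear speed of lid_medium above 0.75 m/s and contact force between the fingers and lid_medium below 0.05 N) or (linear speed of lid_small above 0.75 m/s and contact force between the fingers and lid_small below 0.05 N) or (linear speed of lid_tiny above 0.75 m/s and contact force between the fingers and lid_tiny below 0.05 N)).
It fails at once if a canister is pushed more than 35 mm from its place or tipped (distance of any of canister_large, canister_medium, canister_small, canister_tiny from where it was at the start of the episode above 0.035 m or angle between any of canister_large, canister_medium, canister_small, canister_tiny's own z axis and vertical above 0.35 rad).
It fails at once if the mug or the egg timer is moved more than 20 mm (distance of any of mug, egg_timer from where it was at the start of the episode above 0.02 m).
It also fails if it takes over 109 s, if anything falls off the work surface, if the arm or the gripper's body presses on something with over 40 N, if the wrist force passes 120 N, or if a joint passes its speed limit or range.

## Working session

There is one attempt and no reset: what is moved stays moved. The work goes in short steps, Python scripts to look and compute and a tool call to move; the robot and the scene stay as the last step left them, time stands still between calls to the robot, and variables do not carry over. Pictures are saved under pics/ and viewed, at most 14 in all, crops included, and the job is handed in when it is done.

Besides the shell and the picture viewer there is one more tool, called after "Emit:" by a JSON object that holds its "api" and its "payload", one argument or row to a line. carry_out: Moves the arm, as the interface text tells. Its arguments: {"type":"object","properties":{"claw":{"type":"array","items":{"type":"number"}},"delta_pos":{"type":"array","items":{"type":"array","items":{"type":"number"}}},"angular":{"type":"array","items":{"type":"array","items":{"type":"number"}}},"force":{"type":"number"}},"required":["claw","delta_pos","angular"]}

```bash
ls; mkdir -p pics
python3 - <<'E'
from cell import arm
import cv2
print(arm.observe())
for n in("top","side"):
    p=arm.get_image(n); cv2.imwrite(f"pics/{n}0.png",p["frame"][:,:,::-1]); print(n,p["mtx"].tolist(),p["T"].round(4).tolist())
E
```

```text
pics
{'clock': 0.0, 'joints': array([-1.25261038,  0.43523794,  0.0250173 ,  1.5741103 , -0.01160509,
        1.1339672 , -0.07512395]), 'dq': array([-9.66885282e-05, -1.01323786e-03,  4.70288025e-05, -1.80820720e-03,
        9.75913769e-04,  1.55253153e-04, -2.91060929e-04]), 'joint_efforts': array([ 1.10269655e-03, -6.67849874e+01,  9.85529087e-01, -3.14477956e+01,
       -6.05331617e-02,  4.23196005e-02,  1.38048636e-04]), 'position': array([0.25516558, 0.56998314, 0.22593107]), 'ee_rot': array([-6.56276322e-01, -3.07210167e+00,  2.46284297e-03]), 'force': array([0.3400779 , 0.57570115, 0.49697952]), 'ft_torque': array([ 0.0384299 , -0.02652265, -0.02340526]), 'gripper_force': 0.0, 'width': 0.9996468069487635}
top [[579.7623978681921, 0.0, 328.7043298928522], [0.0, 579.7623978681921, 228.94425173017848], [0.0, 0.0, 1.0]] [[0.016, -0.9958, 0.0901, 0.3984], [-0.9996, -0.0182, -0.0236, 0.017], [0.0251, -0.0896, -0.9957, 1.1018], [0.0, 0.0, 0.0, 1.0]]
side [[504.6099876335298, 0.0, 320.6036777812033], [0.0, 504.6099876335298, 244.6026257070917], [0.0, 0.0, 1.0]] [[0.9993, 0.0262, -0.0255, 0.5027], [0.0347, -0.4674, 0.8833, -0.7914], [0.0112, -0.8836, -0.468, 0.4894], [0.0, 0.0, 0.0, 1.0]]
```

View pics/top0.png

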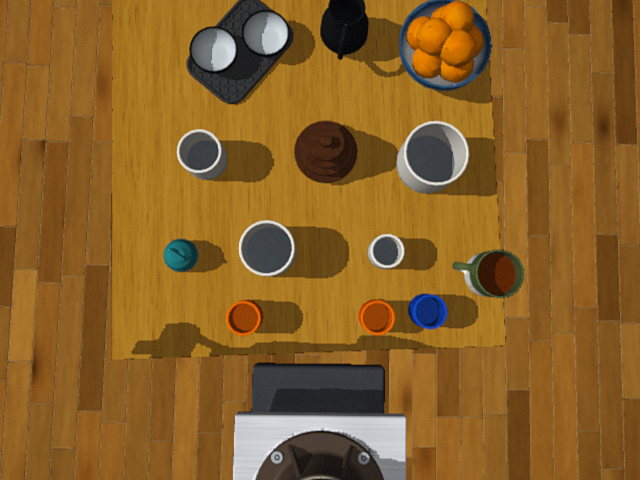

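View pics/side0.png

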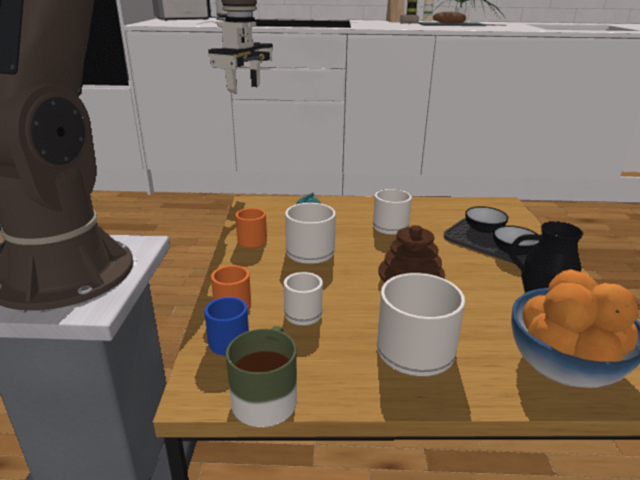

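The top view shows the pile at (326,152). White canisters, by size: large (433,155), medium (267,248), small (202,153), tiny (386,251). The cups that resemble canister_tiny are orange at (244,317) and (377,317), and blue at (428,311). The real canister_tiny is the white one at (386,251), since the description says white ceramic. Next I'll measure everything and confirm this with a crop.

```bash
cat > h.py <<'E'
from cell import arm
import cv2, numpy as np
from scipy.optimize import least_squares
CAN=dict(large=(.058,.100),medium=(.049,.088),small=(.040,.076),tiny=(.031,.064))
LR=dict(large=.060,medium=.051,small=.042,tiny=.033)
def proj(P,c):
    T=np.linalg.inv(c["T"]); q=(T[:3,:3]@np.asarray(P,float).T).T+T[:3,3]
    q=q@c["mtx"].T; return q[:,:2]/q[:,2:]
def back(uv,z,c):
    d=c["T"][:3,:3]@np.linalg.solve(c["mtx"],[uv[0],uv[1],1]); o=c["T"][:3,3]
    return o+d*(z-o[2])/d[2]
A=np.linspace(0,2*np.pi,90,endpoint=False)
def ring(x,y,z,r): return np.c_[x+r*np.cos(A),y+r*np.sin(A),0*A+z]
def hullcen(P,c):
    h=cv2.convexHull(proj(P,c).astype(np.float32)); m=cv2.moments(h)
    return np.array([m["m10"]/m["m00"],m["m01"]/m["m00"]]),m["m00"]
def fit(reg,rings,c,x0):
    """rings: (z,r) list; match centroid of convex hull of region"""
    pts=cv2.findNonZero(reg.astype(np.uint8)); h=cv2.convexHull(pts); m=cv2.moments(h)
    t=np.array([m["m10"]/m["m00"],m["m01"]/m["m00"]])
    f=lambda p:hullcen(np.vstack([ring(*p,z,r) for z,r in rings]),c)[0]-t
    s=least_squares(f,x0).x
    return s,m["m00"]/hullcen(np.vstack([ring(*s,z,r) for z,r in rings]),c)[1]
E
python3 - <<'E'
from h import *
seed=dict(large=(433,155),medium=(267,248),small=(202,153),tiny=(386,251))
for n in("top","side"):
    c=arm.get_image(n)
    if n=="top": S={k:back(seed[k],.05,c)[:2] for k in seed}
    for k,(r,h) in CAN.items():
        for d in arm.trace("canister_"+k,c)[:3]:
            p,a=fit(d["region"],[(0,r),(h,r)],c,S[k])
            print(n,k,round(d["conf"],2),(np.array(d["centre"])*[640,480]).round(),p.round(4),"area ratio",round(a,2))
    for i,k in enumerate(["large","medium","small","tiny"]):
        for d in arm.trace("lid_"+k,c)[:1]: print(n,"lid",k,round(d["conf"],2),(np.array(d["centre"])*[640,480]).round(1),d["region"].sum())
        for d in arm.place_of("lid_"+k,c)[:1]:
            print("   place",round(d["conf"],2),back(np.array(d["centre"])*[640,480],.024*i,c).round(4))
    f=c["frame"]
    cr=f[110:200,270:380] if n=="top" else f[215:305,360:470]
    cv2.imwrite(f"pics/pile_{n}.png",cv2.resize(cr,None,fx=5,fy=5,interpolation=2)[:,:,::-1])
    if n=="top": cv2.imwrite("pics/tiny.png",cv2.resize(f[220:345,215:460],None,fx=3,fy=3)[:,:,::-1])
E
python3 -c "
import cv2,numpy as np
a=cv2.imread('pics/pile_top.png');b=cv2.imread('pics/pile_side.png');t=cv2.imread('pics/tiny.png')
p=np.hstack([a,b]);p=cv2.resize(p,(735,300));cv2.imwrite('pics/combo.png',cv2.resize(np.vstack([p,cv2.resize(t,(735,290))]),(735,590)))"
```

```text
top large 0.66 [434. 157.] [ 0.6292 -0.1941] area ratio 0.98
top medium 0.6 [268. 251.] [0.4559 0.102 ] area ratio 0.98
top small 0.94 [201. 152.] [0.6287 0.2286] area ratio 0.95
top small 0.6 [312. 166.] [0.6382 0.0046] area ratio 1.07
top tiny 0.83 [247. 317.] [0.3327 0.1423] area ratio 0.96
top tiny 0.82 [426. 309.] [ 0.3489 -0.1906] area ratio 0.96
top tiny 0.6 [385. 254.] [ 0.4562 -0.1125] area ratio 0.95
top lid large 0.93 [331.8 174.6] 589
top lid medium 0.95 [318.3 166. ] 544
top lid small 0.68 [327.  160.6] 512
   place 0.93 [0.6444 0.0025 0.048 ]
top lid tiny 0.75 [324.3 140.5] 1017
   place 0.71 [0.6445 0.0024 0.072 ]
side large 0.98 [420. 326.] [ 0.6288 -0.1937] area ratio 0.98
side medium 0.8 [310. 232.] [0.4555 0.1019] area ratio 0.97
side small 0.83 [391. 209.] [0.6279 0.2312] area ratio 0.93
side tiny 0.81 [222. 322.] [ 0.3441 -0.1848] area ratio 0.83
side tiny 0.76 [252. 226.] [0.331  0.1427] area ratio 0.88
side tiny 0.7 [302. 297.] [ 0.4555 -0.1127] area ratio 0.92
side lid large 0.82 [387.1 271.5] 275
side lid medium 0.62 [407.7 266.1] 721
   place 0.8 [ 0.6364 -0.0112  0.024 ]
side lid small 0.78 [411.6 253.7] 732
   place 0.91 [0.6401 0.001  0.048 ]
side lid tiny 0.95 [414.7 237. ] 734
   place 0.73 [ 0.645  -0.0044  0.072 ]
```

View pics/combo.png

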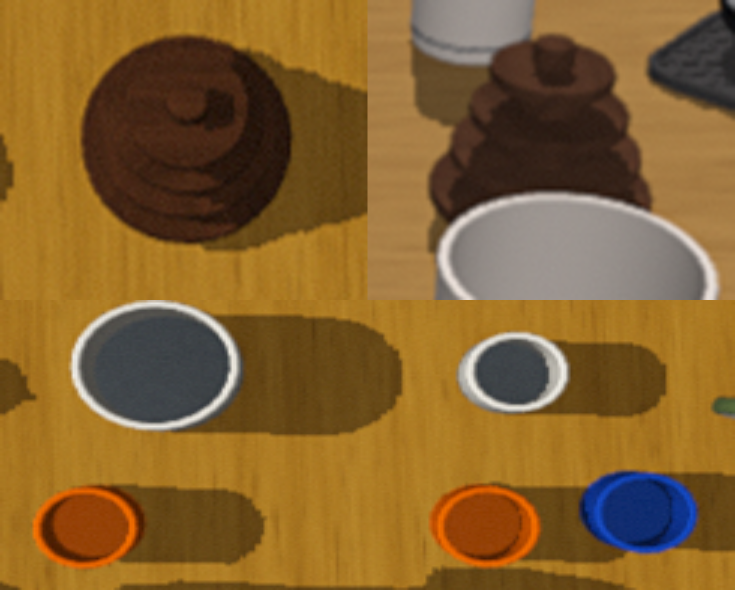

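The crop confirms canister_tiny is the white one at (386,251). The two orange and one blue cups are look-alikes. The pile is slightly staggered, with the top knob at about (326,141) in top and (416,228) in side.

Run:
```python
from h import *
from scipy.spatial.transform import Rotation as R
t=arm.get_image("top"); s=arm.get_image("side")
print("top",back((326,141.4),.110,t).round(4),"side",back((416.1,227.6),.110,s).round(4))
w=arm.get_image("wrist"); o=arm.observe(); M=R.from_rotvec(o["ee_rot"]).as_matrix(); print(M.round(3).tolist())
print("cam in tool",(M.T@(w["T"][:3,3]-o["position"])).round(3), (M.T@w["T"][:3,:3]).round(2).tolist(), w["mtx"][0,0])
p=o["position"]; tgt=np.array([.645,.0,.22]); print("world delta",tgt-p, "tool delta cm",(M.T@(tgt-p)*100).round(2))
```

```text
top [0.6411 0.0007 0.11  ] side [ 0.6443 -0.0034  0.11  ]
[[-0.913, 0.409, -0.0], [0.409, 0.913, 0.0], [0.0, 0.0, -1.0]]
cam in tool [ 0.077 -0.001 -0.158] [[0.0, -0.96, -0.28], [1.0, 0.0, 0.0], [0.0, -0.28, 0.96]] 341.8076499135654
world delta [ 0.38968411 -0.57046576 -0.00674572] tool delta cm [-58.88 -36.15   0.67]
```

Emit:
{"api": "carry_out", "payload": {
  "claw": [5, 5, 5, 5, 5, 5, 5, 5, 5, 5, 5, 5, 5, 5, 5, 5, 5, 5, 5, 5],
  "delta_pos": [
    [-3.27, -2.01, 0],
    [-3.27, -2.01, 0],
    [-3.27, -2.01, 0],
    [-3.27, -2.01, 0],
    [-3.27, -2.01, 0],
    [-3.27, -2.01, 0],
    [-3.27, -2.01, 0],
    [-3.27, -2.01, 0],
    [-3.27, -2.01, 0],
    [-3.27, -2.01, 0],
    [-3.27, -2.01, 0],
    [-3.27, -2.01, 0],
    [-3.27, -2.01, 0],
    [-3.27, -2.01, 0],
    [-3.27, -2.01, 0],
    [-3.27, -2.01, 0],
    [-3.27, -2.01, 0],
    [-3.27, -2.01, 0],
    [0, 0, 0],
    [0, 0, 0]
  ],
  "angular": [
    [0, 0, 0],
    [0, 0, 0],
    [0, 0, 0],
    [0, 0, 0],
    [0, 0, 0],
    [0, 0, 0],
    [0, 0, 0],
    [0, 0, 0],
    [0, 0, 0],
    [0, 0, 0],
    [0, 0, 0],
    [0, 0, 0],
    [0, 0, 0],
    [0, 0, 0],
    [0, 0, 0],
    [0, 0, 0],
    [0, 0, 0],
    [0, 0, 0],
    [0, 0, 0],
    [0, 0, 0]
  ]
}}

```text
clock: 3.55
position: [0.6448, -0.0012, 0.2264]
ee_rot: [-0.659, -3.071, 0.0]
force: [-0.1, 0.9, 0.0]
width: 0.543
gripper_force: 0.0
```

Emit:
{"api": "carry_out", "payload": {
  "claw": [5, 5, 5, 5, 5, 5, 5, 5, 5, 5, 5],
  "delta_pos": [
    [0, 0, 0],
    [0, 0, 0],
    [0, 0, 0],
    [0, 0, 0],
    [0, 0, 0],
    [0, 0, 0],
    [0, 0, 0],
    [0, 0, 0],
    [0, 0, 0],
    [0, 0, 0],
    [0, 0, 0]
  ],
  "angular": [
    [0, 0, 0.115],
    [0, 0, 0.115],
    [0, 0, 0.115],
    [0, 0, 0.115],
    [0, 0, 0.115],
    [0, 0, 0.115],
    [0, 0, 0.115],
    [0, 0, 0.115],
    [0, 0, 0.115],
    [0, 0, 0.115],
    [0, 0, 0]
  ]
}}

```text
clock: 4.65
position: [0.6442, 0.002, 0.2267]
ee_rot: [-2.22, -2.221, -0.001]
force: [0.2, -0.3, -0.2]
width: 0.544
gripper_force: 0.0
```

Run:
```python
from h import *
c=arm.get_image("wrist"); cv2.imwrite("pics/w1.png",c["frame"][:,:,::-1])
for k,z in(("tiny",.072),("small",.048)):
    for d in arm.place_of("lid_"+k,c)[:1]: print(k,d["conf"],np.array(d["centre"])*[640,480],back(np.array(d["centre"])*[640,480],z,c))
    for d in arm.trace("lid_"+k,c)[:1]: print(fit(d["region"],[(z+.016,LR[k]),(z+.024,LR[k]),(z+.038,.011)],c,(.643,0)))
print(proj([[.6425,0,.11]],c),arm.observe()["position"])
```

```text
tiny 0.97 [316.288 225.024] [ 0.64281804 -0.0015023   0.072     ]
(array([0.64153264, 0.0009906 ]), 0.9564374891971766)
(array([0.64207235, 0.00099931]), 0.9379772131668445)
[[315.91663651 234.37497511]] [6.44595360e-01 2.84857259e-04 2.26767611e-01]
```

View pics/w1.png

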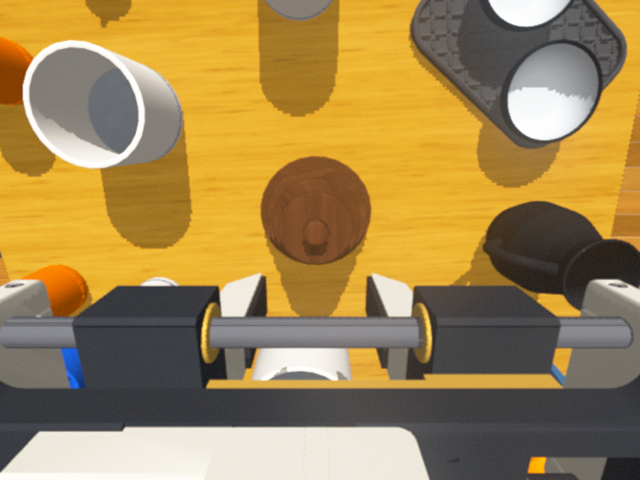

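The wrist view shows the tiny lid's knob at (316,233), which agrees with (0.6425, 0.000). I'll descend and grip.

Emit:
{"api": "carry_out", "payload": {
  "claw": [5, 5, 5, 5, 5, 5, 5, 5, 5, 5, 1.5, 1.5, 1.5, 1.5, 1.5, 1.5, 1.5, 1.5],
  "delta_pos": [
    [0, -0.2, 2],
    [0, 0, 2],
    [0, 0, 2],
    [0, 0, 2],
    [0, 0, 2],
    [0, 0, 1.5],
    [0, 0, 0.8],
    [0, 0, 0.4],
    [0, 0, 0],
    [0, 0, 0],
    [0, 0, 0],
    [0, 0, 0],
    [0, 0, 0],
    [0, 0, 0],
    [0, 0, 0],
    [0, 0, 0],
    [0, 0, 0],
    [0, 0, 0]
  ],
  "angular": [
    [0, 0, 0],
    [0, 0, 0],
    [0, 0, 0],
    [0, 0, 0],
    [0, 0, 0],
    [0, 0, 0],
    [0, 0, 0],
    [0, 0, 0],
    [0, 0, 0],
    [0, 0, 0],
    [0, 0, 0],
    [0, 0, 0],
    [0, 0, 0],
    [0, 0, 0],
    [0, 0, 0],
    [0, 0, 0],
    [0, 0, 0],
    [0, 0, 0]
  ],
  "force": 20
}}

```text
clock: 6.7
position: [0.6429, -0.0003, 0.0998]
ee_rot: [2.221, 2.221, 0.0]
force: [0.2, 0.2, 1.2]
width: 0.231
gripper_force: 20.0
```

Emit:
{"api": "carry_out", "payload": {
  "claw": [1.5, 1.5, 1.5, 1.5, 1.5, 1.5, 1.5, 1.5, 1.5, 1.5, 1.5, 1.5, 1.5, 1.5, 1.5, 1.5, 1.5, 1.5],
  "delta_pos": [
    [0, 0, -0.4],
    [0, 0, -0.8],
    [0, 0, -1.2],
    [0, 0, -1.2],
    [0, 0, -1.2],
    [0, 0, -1.2],
    [-0.7, -1.2, 0],
    [-1.3, -2.2, 0],
    [-1.3, -2.2, 0],
    [-1.3, -2.2, 0],
    [-1.3, -2.2, 0],
    [-1.3, -2.2, 0],
    [-1.3, -2.2, 0],
    [-1.3, -2.2, 0],
    [-1.0, -1.4, 0],
    [-0.5, -0.7, 0],
    [0, 0, 0],
    [0, 0, 0]
  ],
  "angular": [
    [0, 0, 0],
    [0, 0, 0],
    [0, 0, 0],
    [0, 0, 0],
    [0, 0, 0],
    [0, 0, 0],
    [0, 0, 0],
    [0, 0, 0],
    [0, 0, 0],
    [0, 0, 0],
    [0, 0, 0],
    [0, 0, 0],
    [0, 0, 0],
    [0, 0, 0],
    [0, 0, 0],
    [0, 0, 0],
    [0, 0, 0],
    [0, 0, 0]
  ]
}}

```text
clock: 8.5
position: [0.4568, -0.1128, 0.16]
ee_rot: [2.22, 2.222, 0.001]
force: [-0.5, 0.3, -0.3]
width: 0.231
gripper_force: 20.0
```

Run:
```python
from h import *
c=arm.get_image("wrist"); f=c["frame"]
s=arm.get_image("side")
o=np.hstack([cv2.resize(f,(400,300)),s["frame"][80:380:,150:550]])
cv2.imwrite("pics/w2.png",o[:,:,::-1])
print(arm.observe()["position"],arm.observe()["force"],proj([[.4558,-.1126,.064]],c)*.625)
```

```text
[ 0.45676301 -0.11258654  0.15975207] [ 0.59208403  0.11890526 -1.33700622] [[197.89604174 149.23498646]]
```

View pics/w2.png

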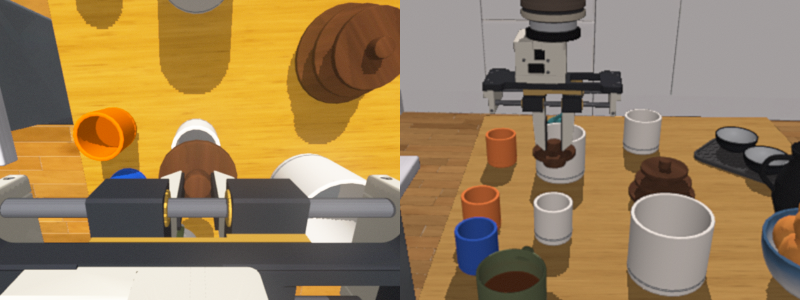

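The held lid looks level over the white canister_tiny; columns agree at about 198. Lowering it.

Emit:
{"api": "carry_out", "payload": {
  "claw": [1.5, 1.5, 1.5, 1.5, 1.5, 1.5, 1.5, 1.5, 1.5, 1.5, 1.5, 1.5],
  "delta_pos": [
    [0, -0.1, 1],
    [0, 0, 1.5],
    [0, 0, 1.5],
    [0, 0, 1],
    [0, 0, 0.8],
    [0, 0, 0.6],
    [0, 0, 0.6],
    [0, 0, 0.5],
    [0, 0, 0.4],
    [0, 0, 0.3],
    [0, 0, 0.15],
    [0, 0, 0]
  ],
  "angular": [
    [0, 0, 0],
    [0, 0, 0],
    [0, 0, 0],
    [0, 0, 0],
    [0, 0, 0],
    [0, 0, 0],
    [0, 0, 0],
    [0, 0, 0],
    [0, 0, 0],
    [0, 0, 0],
    [0, 0, 0],
    [0, 0, 0]
  ]
}}

```text
clock: 9.8
position: [0.4548, -0.1132, 0.0763]
ee_rot: [-2.222, -2.221, -0.0]
force: [-0.1, 0.1, 0.6]
width: 0.231
gripper_force: 20.0
```

Emit:
{"api": "carry_out", "payload": {
  "claw": [1.5, 1.5, 2.6, 3, 4, 4.5, 4.5, 4.5, 4.5, 4.5, 4.5, 4.5, 4.5, 4.5],
  "delta_pos": [
    [0, 0, 0.1],
    [0, 0, 0],
    [0, 0, 0],
    [0, 0, 0],
    [0, 0, 0],
    [0, 0, 0],
    [0, 0, 0],
    [0, 0, -0.5],
    [0, 0, -1],
    [0, 0, -2],
    [0, 0, -3],
    [0, 0, -3],
    [0, 0, -3],
    [0, 0, 0]
  ],
  "angular": [
    [0, 0, 0],
    [0, 0, 0],
    [0, 0, 0],
    [0, 0, 0],
    [0, 0, 0],
    [0, 0, 0],
    [0, 0, 0],
    [0, 0, 0],
    [0, 0, 0],
    [0, 0, 0],
    [0, 0, 0],
    [0, 0, 0],
    [0, 0, 0],
    [0, 0, 0]
  ]
}}

```text
clock: 11.2
position: [0.4569, -0.114, 0.2044]
ee_rot: [2.219, 2.217, 0.008]
force: [-0.0, 0.1, 0.7]
width: 0.488
gripper_force: 0.0
```

Emit:
{"api": "carry_out", "payload": {
  "claw": [4.5, 4.5, 4.5, 4.5, 4.5, 4.5, 4.5, 4.5, 4.5, 4.5],
  "delta_pos": [
    [0.8, 1.2, 0],
    [1.3, 2.2, 0],
    [1.3, 2.2, 0],
    [1.3, 2.2, 0],
    [1.3, 2.2, 0],
    [1.3, 2.2, 0],
    [1.3, 2.2, 0],
    [1.3, 2.2, 0],
    [1.3, 2.2, 0],
    [0, 0, 0]
  ],
  "angular": [
    [0, 0, 0],
    [0, 0, 0],
    [0, 0, 0],
    [0, 0, 0],
    [0, 0, 0],
    [0, 0, 0],
    [0, 0, 0],
    [0, 0, 0],
    [0, 0, 0],
    [0, 0, 0]
  ]
}}

```text
clock: 12.2
position: [0.6449, 0.0028, 0.1979]
ee_rot: [-2.216, -2.225, 0.001]
force: [-0.5, -0.3, 0.2]
width: 0.493
gripper_force: 0.0
```

```bash
cat > look.py <<'E'
from h import *
import sys
# usage: look.py name lid z placedlid
name,lid,z=sys.argv[1],sys.argv[2],float(sys.argv[3])
w=arm.get_image("wrist"); s=arm.get_image("side")
p=None
for d in arm.trace("lid_"+lid,w)[:1]:
    p,a=fit(d["region"],[(z+.016,LR[lid]),(z+.024,LR[lid]),(z+.038,.011)],w,(.643,0)); print("trace",p,a)
for d in arm.place_of("lid_"+lid,w)[:1]: print("place",d["conf"],back(np.array(d["centre"])*[640,480],z,w))
g=np.array([[.641,0,z+.038]]); k=proj(g,w)[0]; print("knob top for (.641,0) would be",k)
f=w["frame"].copy(); u,v=k.astype(int)
cr=cv2.resize(f[v-60:v+60,u-80:u+80],(400,300),interpolation=2)
print("crop origin",u-80,v-60,"scale 2.5"); 
cv2.imwrite(f"pics/{name}.png",np.hstack([cr,s["frame"][150:450,150:550]])[:,:,::-1])
o=arm.observe(); print(o["position"],o["clock"])
E
python3 look.py p2 small .048
```

```text
trace [6.42318290e-01 2.08672672e-04] 0.9482731519352386
place 0.95 [ 0.6429448 -0.0008812  0.048    ]
knob top for (.641,0) would be [313.45363857 236.827791  ]
crop origin 233 176 scale 2.5
[ 0.64196246 -0.00167345  0.19934578] 12.4
```

View pics/p2.png

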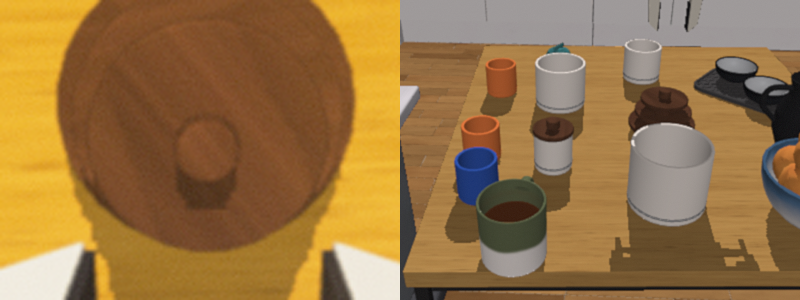

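Tiny lid is seated (side view, (553,130) in the crop). The small lid's knob is at about (316,236) in the wrist picture, centred between the fingers at about (0.643, 0.001).

Emit:
{"api": "carry_out", "payload": {
  "claw": [4.5, 4.5, 4.5, 4.5, 4.5, 4.5, 4.5, 4.5, 4.5, 1.5, 1.5, 1.5, 1.5, 1.5, 1.5, 1.5, 1.5],
  "delta_pos": [
    [0.15, 0, 2],
    [0, 0, 2],
    [0, 0, 2],
    [0, 0, 2],
    [0, 0, 2],
    [0, 0, 1.3],
    [0, 0, 0.7],
    [0, 0, 0.4],
    [0, 0, 0],
    [0, 0, 0],
    [0, 0, 0],
    [0, 0, 0],
    [0, 0, 0],
    [0, 0, 0],
    [0, 0, 0],
    [0, 0, 0],
    [0, 0, 0]
  ],
  "angular": [
    [0, 0, 0],
    [0, 0, 0],
    [0, 0, 0],
    [0, 0, 0],
    [0, 0, 0],
    [0, 0, 0],
    [0, 0, 0],
    [0, 0, 0],
    [0, 0, 0],
    [0, 0, 0],
    [0, 0, 0],
    [0, 0, 0],
    [0, 0, 0],
    [0, 0, 0],
    [0, 0, 0],
    [0, 0, 0],
    [0, 0, 0]
  ],
  "force": 20
}}

```text
clock: 14.1
position: [0.6432, 0.0003, 0.0766]
ee_rot: [2.221, 2.221, 0.001]
force: [0.7, -0.1, 4.5]
width: 0.228
gripper_force: 20.0
```

Emit:
{"api": "carry_out", "payload": {
  "claw": [1.5, 1.5, 1.5, 1.5, 1.5, 1.5, 1.5, 1.5, 1.5, 1.5, 1.5, 1.5, 1.5, 1.5, 1.5, 1.5, 1.5, 1.5, 1.5, 1.5],
  "delta_pos": [
    [0, 0, -0.4],
    [0, 0, -0.8],
    [0, 0, -1.2],
    [0, 0, -1.5],
    [0, 0, -1.5],
    [0, 0, -1.6],
    [1, 0, 0],
    [2, -0.15, 0],
    [2.5, -0.15, 0],
    [2.5, -0.2, 0],
    [2.5, -0.2, 0],
    [2.5, -0.2, 0],
    [2.5, -0.2, 0],
    [2.5, -0.2, 0],
    [2.5, -0.2, 0],
    [1.5, -0.2, 0],
    [0.9, 0, 0],
    [0, 0, 0],
    [0, 0, 0],
    [0, 0, 0]
  ],
  "angular": [
    [0, 0, 0],
    [0, 0, 0],
    [0, 0, 0],
    [0, 0, 0],
    [0, 0, 0],
    [0, 0, 0],
    [0, 0, 0],
    [0, 0, 0],
    [0, 0, 0],
    [0, 0, 0],
    [0, 0, 0],
    [0, 0, 0],
    [0, 0, 0],
    [0, 0, 0],
    [0, 0, 0],
    [0, 0, 0],
    [0, 0, 0],
    [0, 0, 0],
    [0, 0, 0],
    [0, 0, 0]
  ]
}}

```text
clock: 16.1
position: [0.6262, 0.2274, 0.1464]
ee_rot: [2.223, 2.218, -0.001]
force: [-0.3, 0.1, -0.7]
width: 0.229
gripper_force: 20.0
```

Run:
```python
from h import *
w=arm.get_image("wrist"); s=arm.get_image("side")
ps=[]
for i in range(4): arm.get_image("wrist"); ps.append(arm.observe()["position"])
ps=np.array(ps); print(ps.mean(0),ps.std(0),arm.observe()["force"],arm.observe()["width"])
d=arm.trace("canister_small",s)
for e in d[:1]: print(e["conf"],np.array(e["centre"])*[640,480])
e=arm.trace("canister_medium",s)[:1]
for q in e: print("med",fit(q["region"],[(0,.049),(.088,.049)],s,(.4557,.102)))
cv2.imwrite("pics/w3.png",np.hstack([cv2.resize(w["frame"],(400,300)),s["frame"][80:380,220:620]])[:,:,::-1])
```

```text
[0.6259462  0.22851116 0.14633547] [6.24785135e-05 2.76701449e-04 2.32722307e-05] [ 0.15018645 -0.08768952 -0.97677727] 0.2278127552428244Traceback (most recent call last):
  File "<stdin>", line 6, in <module>
ValueError: only the last four pictures can be asked about
```

Emit:
{"api": "carry_out", "payload": {
  "claw": [1.5, 1.5, 1.5, 1.5, 1.5],
  "delta_pos": [
    [0.1, 0.2, 1],
    [0, 0, 1.2],
    [0, 0, 1],
    [0, 0, 0],
    [0, 0, 0]
  ],
  "angular": [
    [0, 0, 0],
    [0, 0, 0],
    [0, 0, 0],
    [0, 0, 0],
    [0, 0, 0]
  ]
}}

```text
clock: 16.9
position: [0.6275, 0.2301, 0.1136]
ee_rot: [-2.221, -2.221, 0.002]
force: [-0.1, 0.3, -0.5]
width: 0.226
gripper_force: 20.0
```

Run:
```python
from h import *
w=arm.get_image("wrist"); s=arm.get_image("side")
f=s["frame"].copy(); 
cv2.imwrite("pics/w3.png",np.hstack([cv2.resize(w["frame"],(400,300)),cv2.resize(f[130:250,320:480],(400,300),interpolation=2)])[:,:,::-1])
print(arm.observe()["position"], (proj([[.6283,.23,.076],[.6283-.04,.23,.076],[.6283+.04,.23,.076]],s)-[320,130])*2.5+[400,0], (proj([[.6283,.23,.12]],s)-[320,130])*2.5+[400,0])
```

```text
[0.62808123 0.23028048 0.11454233] [[582.11030524 160.89641261]
 [535.82852956 159.80612661]
 [628.47846197 161.98873355]] [[586.16023022 112.72629527]]
```

View pics/w3.png

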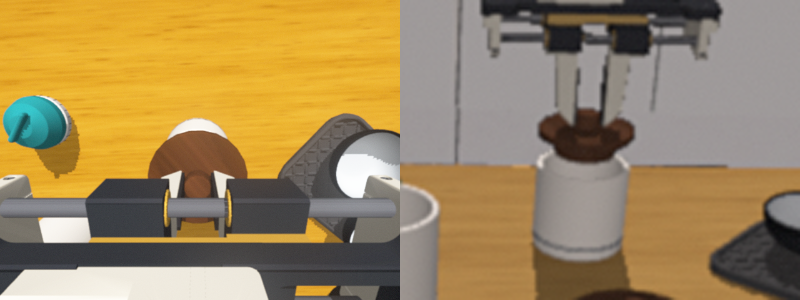

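The lid is level and centred over canister_small: edges 538–634 in the crop against the rim at 535–628. Lowering and releasing.

Emit:
{"api": "carry_out", "payload": {
  "claw": [1.5, 1.5, 1.5, 1.5, 1.5, 1.5, 1.5, 1.5],
  "delta_pos": [
    [0, 0, 0.6],
    [0, 0, 0.6],
    [0, 0, 0.5],
    [0, 0, 0.4],
    [0, 0, 0.3],
    [0, 0, 0.15],
    [0, 0, 0],
    [0, 0, 0]
  ],
  "angular": [
    [0, 0, 0],
    [0, 0, 0],
    [0, 0, 0],
    [0, 0, 0],
    [0, 0, 0],
    [0, 0, 0],
    [0, 0, 0],
    [0, 0, 0]
  ]
}}

```text
clock: 17.8
position: [0.6277, 0.2302, 0.089]
ee_rot: [-2.222, -2.221, -0.0]
force: [-1.3, -0.6, 2.1]
width: 0.228
gripper_force: 20.0
```

Emit:
{"api": "carry_out", "payload": {
  "claw": [1.5, 2.6, 3, 4, 4.5, 4.5, 4.5, 4.5, 4.5, 4.5, 4.5, 4.5],
  "delta_pos": [
    [0, 0, 0.05],
    [0, 0, 0],
    [0, 0, 0],
    [0, 0, 0],
    [0, 0, 0],
    [0, 0, 0],
    [0, 0, -0.5],
    [0, 0, -1],
    [0, 0, -2],
    [0, 0, -3],
    [0, 0, -3.5],
    [0, 0, 0]
  ],
  "angular": [
    [0, 0, 0],
    [0, 0, 0],
    [0, 0, 0],
    [0, 0, 0],
    [0, 0, 0],
    [0, 0, 0],
    [0, 0, 0],
    [0, 0, 0],
    [0, 0, 0],
    [0, 0, 0],
    [0, 0, 0],
    [0, 0, 0]
  ]
}}

```text
clock: 19.0
position: [0.6308, 0.2306, 0.1944]
ee_rot: [2.219, 2.218, 0.013]
force: [0.5, -0.4, 0.7]
width: 0.492
gripper_force: 0.0
```

Emit:
{"api": "carry_out", "payload": {
  "claw": [4.5, 4.5, 4.5, 4.5, 4.5, 4.5, 4.5, 4.5, 4.5, 4.5, 4.5, 4.5],
  "delta_pos": [
    [-1.5, 0.1, 0],
    [-2.5, 0.1, 0],
    [-2.5, 0.2, 0],
    [-2.5, 0.2, 0],
    [-2.5, 0.2, 0],
    [-2.5, 0.2, 0],
    [-2.5, 0.2, 0],
    [-2.5, 0.2, 0],
    [-2.5, 0.1, 0],
    [-1.5, 0, 0],
    [0, 0, 0],
    [0, 0, 0]
  ],
  "angular": [
    [0, 0, 0],
    [0, 0, 0],
    [0, 0, 0],
    [0, 0, 0],
    [0, 0, 0],
    [0, 0, 0],
    [0, 0, 0],
    [0, 0, 0],
    [0, 0, 0],
    [0, 0, 0],
    [0, 0, 0],
    [0, 0, 0]
  ]
}}

```text
clock: 20.2
position: [0.6424, 0.0009, 0.1878]
ee_rot: [-2.221, -2.221, 0.0]
force: [-0.2, 0.5, -0.3]
width: 0.49
gripper_force: 0.0
```

```bash
python3 look.py p3 medium .024
```

```text
trace [0.64216545 0.00070031] 0.9826630619503413
place 0.65 [ 0.6259603  -0.17395978  0.024     ]
knob top for (.641,0) would be [316.31075969 230.19459721]
crop origin 236 170 scale 2.5
[0.64274103 0.00200895 0.18803354] 20.4
```

View pics/p3.png

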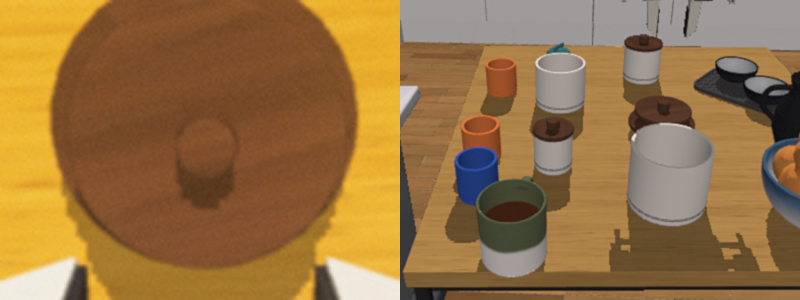

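Small lid is seated. The medium lid's knob is at about (319,228), i.e. (0.643, 0.001), right under the gripper.

Emit:
{"api": "carry_out", "payload": {
  "claw": [4.5, 4.5, 4.5, 4.5, 4.5, 4.5, 4.5, 4.5, 4.5, 4.5, 1.5, 1.5, 1.5, 1.5, 1.5, 1.5, 1.5, 1.5],
  "delta_pos": [
    [0, 0, 2],
    [0, 0, 2],
    [0, 0, 2],
    [0, 0, 2],
    [0, 0, 2],
    [0, 0, 1.5],
    [0, 0, 1],
    [0, 0, 0.6],
    [0, 0, 0.4],
    [0, 0, 0],
    [0, 0, 0],
    [0, 0, 0],
    [0, 0, 0],
    [0, 0, 0],
    [0, 0, 0],
    [0, 0, 0],
    [0, 0, 0],
    [0, 0, 0]
  ],
  "angular": [
    [0, 0, 0],
    [0, 0, 0],
    [0, 0, 0],
    [0, 0, 0],
    [0, 0, 0],
    [0, 0, 0],
    [0, 0, 0],
    [0, 0, 0],
    [0, 0, 0],
    [0, 0, 0],
    [0, 0, 0],
    [0, 0, 0],
    [0, 0, 0],
    [0, 0, 0],
    [0, 0, 0],
    [0, 0, 0],
    [0, 0, 0],
    [0, 0, 0]
  ],
  "force": 25
}}

```text
clock: 22.2
position: [0.6431, 0.0003, 0.0536]
ee_rot: [2.221, 2.221, 0.001]
force: [0.8, -0.4, 3.8]
width: 0.226
gripper_force: 25.0
```

Emit:
{"api": "carry_out", "payload": {
  "claw": [1.5, 1.5, 1.5, 1.5, 1.5, 1.5, 1.5, 1.5, 1.5, 1.5, 1.5, 1.5, 1.5, 1.5, 1.5, 1.5, 1.5, 1.5, 1.5, 1.5],
  "delta_pos": [
    [0, 0, -0.4],
    [0, 0, -0.8],
    [0, 0, -1.3],
    [0, 0, -1.5],
    [0, 0, -1.5],
    [0, 0, -1.8],
    [0, 0, -1.7],
    [0.5, -1, 0],
    [1, -2, 0],
    [1.2, -2.2, 0],
    [1.2, -2.2, 0],
    [1.2, -2.2, 0],
    [1.2, -2.2, 0],
    [1.2, -2.2, 0],
    [1.2, -2.2, 0],
    [1, -1.7, 0],
    [0.4, -0.8, 0],
    [0, 0, 0],
    [0, 0, 0],
    [0, 0, 0]
  ],
  "angular": [
    [0, 0, 0],
    [0, 0, 0],
    [0, 0, 0],
    [0, 0, 0],
    [0, 0, 0],
    [0, 0, 0],
    [0, 0, 0],
    [0, 0, 0],
    [0, 0, 0],
    [0, 0, 0],
    [0, 0, 0],
    [0, 0, 0],
    [0, 0, 0],
    [0, 0, 0],
    [0, 0, 0],
    [0, 0, 0],
    [0, 0, 0],
    [0, 0, 0],
    [0, 0, 0],
    [0, 0, 0]
  ]
}}

```text
clock: 24.2
position: [0.4567, 0.1007, 0.1434]
ee_rot: [2.222, 2.22, 0.001]
force: [-0.2, -0.4, -1.2]
width: 0.23
gripper_force: 25.0
```

```bash
cat > hov.py <<'E'
from h import *
import sys
name,x,y,h=sys.argv[1],*map(float,sys.argv[2:5])
w=arm.get_image("wrist"); s=arm.get_image("side"); o=arm.observe()
print(o["position"],o["force"],o["width"],o["clock"])
u,v=proj([[x,y,h]],s)[0].astype(int); y0=max(0,v-70);x0=u-80
cv2.imwrite(f"pics/{name}.png",np.hstack([cv2.resize(w["frame"],(400,300)),cv2.resize(s["frame"][y0:y0+120,x0:x0+160],(400,300),interpolation=2)])[:,:,::-1])
r=float(sys.argv[5])
print("rim centre/left/right in pic",((proj([[x,y,h],[x-r,y,h],[x+r,y,h]],s)-[x0,y0])*2.5+[400,0]).round())
print("gripped disc centre", ((proj([[*o["position"][:2],o["position"][2]-.0045]],s)-[x0,y0])*2.5+[400,0]).round())
E
python3 hov.py w4 .4557 .102 .088 .049
```

```text
[0.4564772  0.10069417 0.1432197 ] [ 0.17147307  0.67568691 -1.38363987] 0.2272880256285256 24.3
rim centre/left/right in pic [[600. 176.]
 [537. 175.]
 [663. 178.]]
gripped disc centre [[601. 116.]]
```

View pics/w4.png

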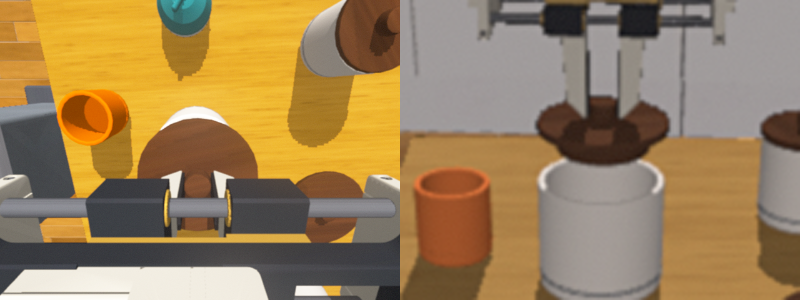

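The lid is centred at column 603 over the rim at 537–663. Lowering it.

Emit:
{"api": "carry_out", "payload": {
  "claw": [1.5, 1.5, 1.5, 1.5, 1.5, 1.5, 1.5, 1.5, 1.5, 1.5],
  "delta_pos": [
    [0.1, -0.1, 0.8],
    [0, 0, 0.8],
    [0, 0, 0.7],
    [0, 0, 0.6],
    [0, 0, 0.5],
    [0, 0, 0.4],
    [0, 0, 0.3],
    [0, 0, 0.1],
    [0, 0, 0],
    [0, 0, 0]
  ],
  "angular": [
    [0, 0, 0],
    [0, 0, 0],
    [0, 0, 0],
    [0, 0, 0],
    [0, 0, 0],
    [0, 0, 0],
    [0, 0, 0],
    [0, 0, 0],
    [0, 0, 0],
    [0, 0, 0]
  ]
}}

```text
clock: 25.3
position: [0.4548, 0.1023, 0.1017]
ee_rot: [-2.221, -2.221, -0.001]
force: [-2.7, -0.0, 5.1]
width: 0.225
gripper_force: 25.0
```

Seated (5 N contact). Releasing and returning for the large lid.

Emit:
{"api": "carry_out", "payload": {
  "claw": [1.5, 2.6, 3, 4, 4.5, 4.5, 4.5, 4.5, 4.5, 4.5, 4.5, 4.5],
  "delta_pos": [
    [0, 0, 0],
    [0, 0, 0],
    [0, 0, 0],
    [0, 0, 0],
    [0, 0, 0],
    [0, 0, 0],
    [0, 0, -0.5],
    [0, 0, -1],
    [0, 0, -2],
    [0, 0, -2.5],
    [0, 0, -2.5],
    [0, 0, 0]
  ],
  "angular": [
    [0, 0, 0],
    [0, 0, 0],
    [0, 0, 0],
    [0, 0, 0],
    [0, 0, 0],
    [0, 0, 0],
    [0, 0, 0],
    [0, 0, 0],
    [0, 0, 0],
    [0, 0, 0],
    [0, 0, 0],
    [0, 0, 0]
  ]
}}

```text
clock: 26.5
position: [0.4568, 0.1026, 0.1897]
ee_rot: [2.221, 2.22, 0.009]
force: [-0.2, 0.7, -0.8]
width: 0.493
gripper_force: 0.0
```

Emit:
{"api": "carry_out", "payload": {
  "claw": [4.5, 4.5, 4.5, 4.5, 4.5, 4.5, 4.5, 4.5, 4.5, 4.5, 4.5, 4.5],
  "delta_pos": [
    [-0.5, 1, 0],
    [-1, 2, 0],
    [-1.2, 2.2, 0],
    [-1.2, 2.2, 0],
    [-1.2, 2.2, 0],
    [-1.2, 2.2, 0],
    [-1.2, 2.2, 0],
    [-1.2, 2.2, 0],
    [-1, 1.8, 0],
    [-0.4, 0.8, 0],
    [0, 0, 0],
    [0, 0, 0]
  ],
  "angular": [
    [0, 0, 0],
    [0, 0, 0],
    [0, 0, 0],
    [0, 0, 0],
    [0, 0, 0],
    [0, 0, 0],
    [0, 0, 0],
    [0, 0, 0],
    [0, 0, 0],
    [0, 0, 0],
    [0, 0, 0],
    [0, 0, 0]
  ]
}}

```text
clock: 27.7
position: [0.642, 0.0015, 0.1855]
ee_rot: [-2.221, -2.221, 0.001]
force: [0.3, 1.0, 0.6]
width: 0.489
gripper_force: 0.0
```

```bash
python3 look.py p4 large 0
```

```text
trace [6.41425499e-01 8.83696953e-05] 0.9805276013060397
place 0.59 [ 0.64012927 -0.00142511  0.        ]
knob top for (.641,0) would be [316.90994217 224.66486231]
crop origin 236 164 scale 2.5
[0.64218141 0.00203947 0.18634929] 27.9
```

View pics/p4.png

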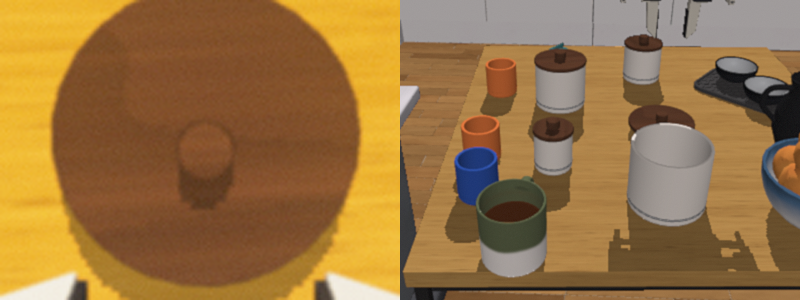

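Medium lid is seated. The large lid's knob is at about (318,223), i.e. (0.642, 0.001), below the gripper.

Emit:
{"api": "carry_out", "payload": {
  "claw": [4.5, 4.5, 4.5, 4.5, 4.5, 4.5, 4.5, 4.5, 4.5, 4.5, 4.5, 1.5, 1.5, 1.5, 1.5, 1.5, 1.5, 1.5, 1.5],
  "delta_pos": [
    [0, 0, 2],
    [0, 0, 2],
    [0, 0, 2],
    [0, 0, 2],
    [0, 0, 2],
    [0, 0, 2],
    [0, 0, 1.6],
    [0, 0, 1],
    [0, 0, 0.7],
    [0, 0, 0.3],
    [0, 0, 0],
    [0, 0, 0],
    [0, 0, 0],
    [0, 0, 0],
    [0, 0, 0],
    [0, 0, 0],
    [0, 0, 0],
    [0, 0, 0],
    [0, 0, 0]
  ],
  "angular": [
    [0, 0, 0],
    [0, 0, 0],
    [0, 0, 0],
    [0, 0, 0],
    [0, 0, 0],
    [0, 0, 0],
    [0, 0, 0],
    [0, 0, 0],
    [0, 0, 0],
    [0, 0, 0],
    [0, 0, 0],
    [0, 0, 0],
    [0, 0, 0],
    [0, 0, 0],
    [0, 0, 0],
    [0, 0, 0],
    [0, 0, 0],
    [0, 0, 0],
    [0, 0, 0]
  ],
  "force": 30
}}

```text
clock: 29.8
position: [0.6431, 0.0013, 0.0305]
ee_rot: [2.221, 2.221, 0.001]
force: [0.0, 0.3, 5.7]
width: 0.221
gripper_force: 30.0
```

Emit:
{"api": "carry_out", "payload": {
  "claw": [1.5, 1.5, 1.5, 1.5, 1.5, 1.5, 1.5, 1.5, 1.5, 1.5, 1.5, 1.5, 1.5, 1.5, 1.5, 1.5, 1.5, 1.5, 1.5, 1.5],
  "delta_pos": [
    [0, 0, -0.4],
    [0, 0, -0.8],
    [0, 0, -1.4],
    [0, 0, -2],
    [0, 0, -2],
    [0, 0, -2],
    [0, 0, -2],
    [0, 0, -1.9],
    [-0.8, 0, 0],
    [-1.6, -0.15, 0],
    [-2.2, -0.15, 0],
    [-2.4, -0.15, 0],
    [-2.4, -0.2, 0],
    [-2.4, -0.2, 0],
    [-2.4, -0.2, 0],
    [-2.4, -0.2, 0],
    [-1.8, -0.1, 0],
    [-1, 0, 0],
    [0, 0, 0],
    [0, 0, 0]
  ],
  "angular": [
    [0, 0, 0],
    [0, 0, 0],
    [0, 0, 0],
    [0, 0, 0],
    [0, 0, 0],
    [0, 0, 0],
    [0, 0, 0],
    [0, 0, 0],
    [0, 0, 0],
    [0, 0, 0],
    [0, 0, 0],
    [0, 0, 0],
    [0, 0, 0],
    [0, 0, 0],
    [0, 0, 0],
    [0, 0, 0],
    [0, 0, 0],
    [0, 0, 0],
    [0, 0, 0],
    [0, 0, 0]
  ]
}}

```text
clock: 31.8
position: [0.6293, -0.1918, 0.1548]
ee_rot: [-2.22, -2.221, -0.001]
force: [1.0, 0.1, -1.6]
width: 0.225
gripper_force: 30.0
```

Emit:
{"api": "carry_out", "payload": {
  "claw": [1.5, 1.5],
  "delta_pos": [
    [0, 0, 0],
    [0, 0, 0]
  ],
  "angular": [
    [0, 0, 0],
    [0, 0, 0]
  ]
}}

```text
clock: 32.0
position: [0.6296, -0.1912, 0.1551]
ee_rot: [-2.219, -2.223, -0.001]
force: [-0.0, -0.3, -1.6]
width: 0.221
gripper_force: 30.0
```

```bash
python3 hov.py w5 .629 -.194 .100 .058
```

```text
[ 0.62945717 -0.19174185  0.15522124] [ 0.00706247  0.0844011  -1.8704262 ] 0.22331445854231477 32.1
rim centre/left/right in pic [[601. 176.]
 [497. 173.]
 [705. 179.]]
gripped disc centre [[611.  95.]]
```

View pics/w5.png

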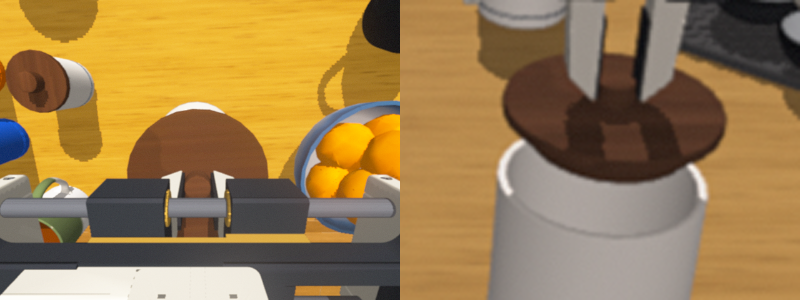

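The lid is level and centred to within 2–3 mm. I'll correct y by −2.3 mm and lower it.

Emit:
{"api": "carry_out", "payload": {
  "claw": [1.5, 1.5, 1.5, 1.5, 1.5, 1.5, 1.5, 1.5, 1.5, 1.5],
  "delta_pos": [
    [-0.23, 0, 0.8],
    [0, 0, 0.8],
    [0, 0, 0.6],
    [0, 0, 0.5],
    [0, 0, 0.5],
    [0, 0, 0.4],
    [0, 0, 0.3],
    [0, 0, 0.1],
    [0, 0, 0],
    [0, 0, 0]
  ],
  "angular": [
    [0, 0, 0],
    [0, 0, 0],
    [0, 0, 0],
    [0, 0, 0],
    [0, 0, 0],
    [0, 0, 0],
    [0, 0, 0],
    [0, 0, 0],
    [0, 0, 0],
    [0, 0, 0]
  ]
}}

```text
clock: 33.1
position: [0.6294, -0.1951, 0.1155]
ee_rot: [2.221, 2.221, 0.0]
force: [0.3, -0.2, -1.7]
width: 0.223
gripper_force: 30.0
```

Emit:
{"api": "carry_out", "payload": {
  "claw": [1.5, 1.5, 1.5, 1.5, 1.5],
  "delta_pos": [
    [0, 0, 0.1],
    [0, 0, 0.05],
    [0, 0, 0],
    [0, 0, 0],
    [0, 0, 0]
  ],
  "angular": [
    [0, 0, 0],
    [0, 0, 0],
    [0, 0, 0],
    [0, 0, 0],
    [0, 0, 0]
  ]
}}

```text
clock: 33.6
position: [0.6295, -0.1951, 0.1146]
ee_rot: [2.221, 2.221, 0.001]
force: [-1.5, 1.1, 5.9]
width: 0.224
gripper_force: 30.0
```

Contact. Releasing, rising and backing away for a check.

Emit:
{"api": "carry_out", "payload": {
  "claw": [1.5, 2.6, 3, 4, 4.5, 4.5, 4.5, 4.5, 4.5, 4.5, 4.5, 4.5, 4.5, 4.5, 4.5, 4.5, 4.5, 4.5],
  "delta_pos": [
    [0, 0, 0],
    [0, 0, 0],
    [0, 0, 0],
    [0, 0, 0],
    [0, 0, 0],
    [0, 0, 0],
    [0, 0, -0.5],
    [0, 0, -1],
    [0, 0, -2],
    [0, 0, -3],
    [0, 0, -3],
    [0, 0, -3],
    [2, 0, 0],
    [3, 0, 0],
    [4, 0, 0],
    [3, 0, 0],
    [0, 0, 0],
    [0, 0, 0]
  ],
  "angular": [
    [0, 0, 0],
    [0, 0, 0],
    [0, 0, 0],
    [0, 0, 0],
    [0, 0, 0],
    [0, 0, 0],
    [0, 0, 0],
    [0, 0, 0],
    [0, 0, 0],
    [0, 0, 0],
    [0, 0, 0],
    [0, 0, 0],
    [0, 0, 0],
    [0, 0, 0],
    [0, 0, 0],
    [0, 0, 0],
    [0, 0, 0],
    [0, 0, 0]
  ]
}}

```text
clock: 35.4
position: [0.6294, -0.0744, 0.2395]
ee_rot: [2.219, 2.223, 0.001]
force: [0.9, -0.7, -0.6]
width: 0.489
gripper_force: 0.0
```

Run:
```python
from h import *
s=arm.get_image("side"); o=arm.observe(); print(o["position"],o["clock"])
cv2.imwrite("pics/fin.png",cv2.resize(s["frame"][180:430,190:500],None,fx=2.4,fy=2.4,interpolation=2)[:,:,::-1])
C=dict(large=(.629,-.194),medium=(.4557,.102),small=(.628,.230),tiny=(.4558,-.1126))
for k,(x,y) in C.items():
    z=CAN[k][1]-.016
    for d in arm.trace("lid_"+k,s)[:2]:
        p,a=fit(d["region"],[(z+.016,LR[k]),(z+.024,LR[k]),(z+.038,.011)],s,(x,y)); print(k,round(d["conf"],2),p.round(4),"canister",(x,y),round(a,2))
```

```text
[ 0.62927176 -0.0758173   0.23951768] 35.45
large 0.72 [ 0.6302 -0.1969] canister (0.629, -0.194) 0.97
medium 0.56 [0.4553 0.1018] canister (0.4557, 0.102) 0.9
small 0.77 [0.6276 0.2307] canister (0.628, 0.23) 0.89
tiny 0.64 [ 0.4553 -0.1124] canister (0.4558, -0.1126) 0.92
```

View pics/fin.png

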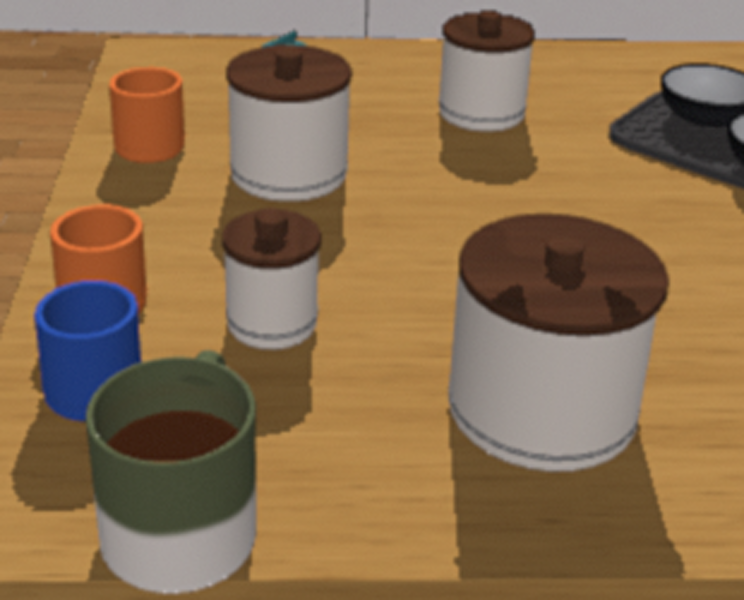

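All four lids lie flat on their own canisters, each within about 3 mm of its canister's axis. The mug and cups are undisturbed.

```bash
python3 -c "
from cell import arm
print(arm.sign_off())"
```

```text
the job is handed in; nothing more can be done
None
```

I put all four lids on their matching canisters, lying flat on the rims, and handed the job in at about 35 s on the robot's clock; the hand-in returned no verdict.

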